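Unhook the catch tray and put it on the counting scale

ROBOT

A 6-joint arm with a two-finger parallel gripper is mounted at the origin on the work surface. World frame = base frame: x ahead of the robot, y to its left, z up, the work surface at z = 0. Lengths are in mm, angles in degrees, forces in N, time in s.
With the tool pointing down it reaches from about 350 to 850 mm from the base axis. Payload 8.1 kg.
Tool frame: the origin (TCP) lies midway between the tips of the shut fingers; the grasp point (between the pads) lies 19 mm behind it; z points along the fingers, y is the line along which they close (so a half turn about z gives the same grasp; the last joint's range is limited). The gripper opens to 85 mm and grips with 20 to 120 N. Pads are 22 mm wide; open, the fingers measure 114 mm over their backs; the gripper's body (76 mm by 85 mm) begins 54 mm behind the grasp point. The pads swing forward as they close: fully open they stand 13 mm farther back than shut.
Start: joints at [-69.294, 7.471, 85.268, -0, 87.261, -4.893], TCP at [259.269, -541.096, 231.292] pointing down, gripper open.
Joint ranges: [-169.43, 169.43], [-51.17, 129.36], [1.28, 143.12], [-76.62, 256.62], [0, 156.53], [-152.29, 152.29]. Speed limits (degrees/s): [136.94, 136.94, 159.86, 180, 180, 180].

INTERFACE

Orientations are given as [roll, pitch, yaw] about the fixed x, y, z axes, in that order (R = Rz(yaw) Ry(pitch) Rx(roll)).
In Python, from bench import sense, snapshot, camera_params, hand_in, masks_of, pinpoint gives the robot as it stands.
- The arm moves only by the tool step_arm, never from a script. Its argument "targets" is a list of rows, each an object with "angular": the turn, a rotation vector about the tool's x, y, z scaled (see below), a list of three; "dp": the shift along the tool's x, y, z scaled (see below), a list of three; "fingers": the closure, from 0 (fully open) to 1 (shut). A call has exactly 8 rows; each row is the pose to reach, as a shift and turn from the pose commanded when the call began, along the tool's axes at that moment, turning the shorter way round; what a row does not reach only later rows make up. The controller multiplies each number of a shift by 0.2 m and each number of a turn by 180 degrees. A row lasts 1/8 s, in which the tool goes at most 62.5 mm and 10.7 degrees, less where a joint would pass 70% of its speed; a pose out of reach is approached as far as the arm can. A call with a number of a shift or a turn outside -1 to 1 is refused whole. A call with a gripper value outside its range is refused whole. The fingers move at their own pace and stop on an object; "newtons" is the grip in N (left out, the last holds). Time passes only in rows, so rows that repeat a pose let the fingers close, or fill a call up. It gives the time, the measured TCP pose, the force, the opening and the grip force at its end, in the units of the state.
- sense(): the state, without advancing time (a new reading comes with each control period).
- snapshot(name): name is "scene" or "side" or "wrist"; returns the picture (420x560x3 uint8, blue, green, red); there is no depth.
- camera_params(name): a dict with "vfov" (degrees; the focal length in pixels is half the picture's height over the tangent of half this angle, whatever the lens; pixels are square), "cx", "cy" (the principal point, pixels), "R" (3x3) and "t" (3): a world point X has camera coordinates R X + t. Camera axes: x right, y down, z forward; pixel columns grow to the right and rows downward; lengths in mm; the calibration is good to about 2 mm. A picture is of the moment at which its call begins: read the wrist's pose just before it. camera_params takes no time and is no camera call; for the wrist camera it gives the pose at the moment of the call.
- hand_in(): hands the job in; it is judged then, once.
Trained networks look in the newest picture that a camera, given by its name, has taken for a name from the list of things; names that differ only in an ending like _2 or _b are one class to them, and where a whole thing is asked for, a point or a joint stands for the part that bears it (a point fixed in the world has none). Each returns a list of dicts, best first, with "conf" (0 to 1); they miss things now and then, are a little off and sometimes report something else, mostly with a low value. They report only what shows in the picture. A call takes as long as a camera call.
- masks_of(camera, label): "pixels" (420x560 bool, what is visible of it) and "at" ([column, row] in pixels, amid what is visible of it).
- pinpoint(camera, label): "at" ([column, row] in pixels: a listed point, or the origin of a listed thing).
The state is a dict: "time": time; "joint_pos": joint angles; "qd": joint speeds; "joint_efforts": joint torques, N m; "tool_pos": TCP position; "tcp_rot": TCP orientation; "ft_force": force on the tool from outside, world axes, zero at the start; "wrist_torque": the same for the moment, N m; "finger_gap": finger opening in mm; "grip_force": force on a finger pad.
Only numpy, scipy, OpenCV 4.12 (cv2) and the standard library are available. Lean on these libraries where they do the work, as an engineer would, in place of code of your own. Each camera call takes 0.05 s, during which the arm holds its last target. There are 200 camera calls.

TASK

The empty catch tray of the lead cutter hangs by its bar in the deep upturned hook of its stand. Take it by its black handle, keep it level and lift it gently by feel until the bar is just above the hook's tip without forcing the thin spring keeper over it or dragging on the tip, draw it out, and then set it down gently in the lipped pan of the counting scale, flat on the pan inside all four lips, and let go. Leave the other things on the bench where they are.

Things in the scene. Friction and masses are not known exactly. Their poses are not given: they have to be found in the camera images.
- tray: Open sheet-aluminium tray, 146 (x) x 112 (y) x 50 mm high, 0.2 to 0.35 kg, origin at the centre of its underside, z up. A hoop of 6 mm steel wire stands on its side walls towards +x, with a level bar 100 mm long along y; a black upright handle block stands on a cross strip towards -x. It starts hung by the bar in the stand's hook, upright, axes as the stand's, its +x wall on the rubber stop.
- tray_handle (a point): On the black handle, at (-31, 0, 84) mm in the tray's frame. The block is 36 (tray x) x 14 (tray y) x 53 mm high, its top 18 mm above this point, the tray's rim 34 mm below it (tips stay above it). Pinch its 14 mm from above, fingers closing along tray y, closing slowly, then firmly (50 N or more): the weight lies 31 mm to the +x side.
- tray_bar (a point): Middle of the hoop's level bar, on its centre line (6 mm thick), at (47, 0, 130) mm in the tray's frame.
- stand: Fixed steel stand: two 14 mm square posts, 320 mm high, 76 mm apart along y, front faces at x = 5 mm, on a foot plate; a round rubber stop between them at x = 0 backs the tray. Origin on the table below it, z up; its -x is the way the tray is drawn out; the tray is out when its bar is past x = -60 mm. The tray must not press on any part of the stand with more than 25 N.
- hook_seat (a point): Where the bar's underside rests in the hook (8 mm round bar): (-27, 0, 197) mm in the stand's frame, same axes. The upturned tip, a 20 mm wide plate, stands in front of the bar, at stand x -30 to -39 mm. Its height is adjustable and not measured: its top is anywhere from 16 to 56 mm above the seat.
- keeper (a joint): How far the spring keeper over the hook is pushed up (m, 0 at rest). It is a level strip 14 mm wide from the posts out to stand x -46 mm. Its underside is 9 mm above the tip's top whatever the tip's height, so the 6 mm bar passes with 3 mm to spare. It resists with 1 N per mm and is spoilt beyond 6 mm: lift slowly until it is felt (2 to 3 N), then draw out level.
- pan_centre (a point): Centre of the upper face of the scale's steel pan, 50 mm above the table; axes as the scale, z up. Inside its lips the pan is 126 (x) x 160 mm (y), lips 4 mm thick, 7 mm high: the tray fits with its 146 mm length along this y, either way round, 7 mm to spare all round. The pan gives 1 mm per 4 N, 6 mm at most; press or drop nothing on it with more than 25 N.
- scale: Fixed white counting scale, 210 x 210 mm, body 37 mm high, display strip along its -x edge up to 45 mm high. Origin below its centre on the table; the pan's centre is at (20, 0, 50) mm in this frame.
- jar: Bystander, to be left where it is: closed jar 56 mm wide, 75 mm high. Origin at the centre of its underside.
- driver: Bystander, to be left where it is: screwdriver lying down along x, 30 mm thick at most. Origin at the centre of its underside.
- thermos: Bystander, to be left where it is: steel bottle 66 mm wide, 210 mm high. Origin at the centre of its underside.
- partsbox: Bystander, to be left where it is: small open blue box 120 x 90 x 45 mm. Origin at the centre of its underside.
- tape: Bystander, to be left where it is: roll of tape lying flat, 100 mm wide, 24 mm high. Origin at the centre of its underside.
- mug: Bystander, to be left where it is: white mug 80 mm wide, 90 mm high. Origin at the centre of its underside.

How it is judged (in metres and radians):
On the way:
1. the tray's bar is out of the hook: at least 60 mm in front of the stand's origin, above the seat, the tray touching the stand no more (x of tray_bar in the frame of stand below -0.06 m and z of tray_bar in the frame of stand above 0.2 m and contact force between tray and stand below 0.2 N), for 0.1 s.
At the end, for the whole second after the job is handed in: The tray stands flat on the scale's pan inside its lips: underside within 4 mm of the pan's face, tilt under 0.05 rad, its centre within 14 mm of the pan's and its length along the pan's y within 0.15 rad, at rest and released (z of tray in the frame of pan_centre between -0.004 and 0.004 m and horizontal distance between tray and pan_centre below 0.014 m and angle between the x axis of tray and the y axis of pan_centre, either way round below 0.15 rad and angle between tray's own z axis and vertical below 0.05 rad and linear speed of tray below 0.02 m/s and contact force between the fingers and tray below 0.1 N and contact force between tray and scale above 0.5 N); the robot touches nothing.
It fails at once if the tray is tipped more than 0.12 rad (7 degrees) from level (angle between tray's own z axis and vertical above 0.12 rad).
It fails at once if the spring keeper is forced up by more than 6 mm (value of joint keeper above 0.006 m).
It fails at once if the tray presses on the stand (hook, tip, keeper or posts) with more than 25 N (contact force between tray and stand above 25 N).
It fails at once if the tray is pressed or dropped on the scale with more than 25 N (contact force between tray and scale above 25 N).
It fails at once if a bystander is pushed more than 30 mm from its place (distance of any of jar, driver, thermos, partsbox, tape, mug from where it was at the start of the episode above 0.03 m).
It also fails if it takes over 53 s, if anything falls off the work surface, if the arm or the gripper's body presses on something with over 40 N, if the wrist force passes 120 N, or if a joint passes its speed limit or range.

## Working session

There is one attempt and no reset: what is moved stays moved. The work goes in short steps, Python scripts to look and compute and a tool call to move; the robot and the scene stay as the last step left them, time stands still between calls to the robot, and variables do not carry over. Pictures are saved under pics/ and viewed, at most 13 in all, crops included, and the job is handed in when it is done.

Besides the shell and the picture viewer there is one more tool, called after ">>>" as name([rows], argument=value, ...), one row to a line, values as JSON. step_arm: Moves the arm, as the interface text tells. Its arguments: {"type":"object","properties":{"targets":{"type":"array","items":{"type":"object","properties":{"angular":{"type":"array","items":{"type":"number","minimum":-1,"maximum":1}},"dp":{"type":"array","items":{"type":"number","minimum":-1,"maximum":1}},"fingers":{"type":"number"}}}},"newtons":{"type":"number"}},"required":["targets"]}

```bash
mkdir -p pics; cat > h.py <<'E'
import numpy as np, cv2
from bench import *
def K(n):
    c=camera_params(n); f=210/np.tan(np.radians(c["vfov"]/2)); return f,c
def ray(n,uv,c=None):
    f,cc=K(n); c=c or cc
    R=np.array(c["R"]);t=np.array(c["t"])
    d=R.T@np.array([(uv[0]-c["cx"])/f,(uv[1]-c["cy"])/f,1]); return -R.T@t,d/np.linalg.norm(d)
def tri(rs):
    A=0;b=0
    for o,d in rs:
        P=np.eye(3)-np.outer(d,d);A=A+P;b=b+P@o
    X=np.linalg.solve(A,b); return X,[np.linalg.norm((np.eye(3)-np.outer(d,d))@(X-o)) for o,d in rs]
def proj(n,X):
    f,c=K(n);p=np.array(c["R"])@X+np.array(c["t"]);return [f*p[0]/p[2]+c["cx"],f*p[1]/p[2]+c["cy"]]
E
python3 - <<'E'
from h import *
s=sense();print(s)
im=[snapshot(n) for n in("scene","side")]
for n,i in zip(("scene","side"),im): cv2.imwrite(f"pics/{n}0.png",i)
for l in("tray_handle","tray_bar","hook_seat","pan_centre","scale","stand","thermos","mug","jar","partsbox"):
    rs=[];o=[]
    for n in("scene","side"):
        p=pinpoint(n,l)
        if p: rs.append(ray(n,p[0]["at"]));o.append((n,np.round(p[0]["at"]),round(p[0]["conf"],2)))
    if len(rs)==2:
        X,e=tri(rs);print(l,X.round(1),np.round(e,1),[x[2] for x in o])
    else: print(l,o)
E
```

```text
{'time': 0.0, 'joint_pos': array([-6.92915620e+01,  7.51433372e+00,  8.53299616e+01,  3.71172433e-04,
        8.72617780e+01, -4.89286306e+00]), 'qd': array([-0.08335199,  0.01490952,  0.07482029,  0.11903694,  0.00677614,
        0.01601781]), 'joint_efforts': array([-7.83723663e-04, -5.69404793e+01, -5.00550914e+01, -4.26127663e-04,
        1.48858828e-02,  2.52507715e-05]), 'tool_pos': array([ 259.09115121, -540.56167111,  230.24596901]), 'tcp_rot': array([-1.79894345e+02, -9.41665832e-03,  2.56012743e+01]), 'ft_force': array([-0.38446705,  0.04426497,  0.342045  ]), 'wrist_torque': array([ 0.03539623, -0.00825792, -0.01969619]), 'grip_force': 0.0, 'finger_gap': 85.31515794079581}
tray_handle [517.3 155.2 160.9] [1.8 1.8] [0.82, 0.7]
tray_bar [589.2 162.3 202.1] [2. 2.] [0.69, 0.81]
hook_seat [587.  160.4 199.2] [3.9 3.9] [0.68, 0.97]
pan_centre [ 660.5 -165.4   55.9] [1.5 1.5] [0.96, 0.77]
scale [554.5  96.  287.5] [75.8 75.8] [0.28, 0.6]
stand [611.6 175.1  -4.9] [0. 0.] [0.91, 0.73]
thermos [589.7 449.2   0.8] [1.2 1.2] [0.68, 0.92]
mug [ 613.8 -240.1  129.3] [87.8 87.8] [0.69, 0.77]
jar [ 704.4   93.9 -177.1] [10. 10.] [0.86, 0.73]
partsbox [ 438.5 -415.6   13.9] [2.7 2.7] [0.66, 0.89]
```

View pics/scene0.png

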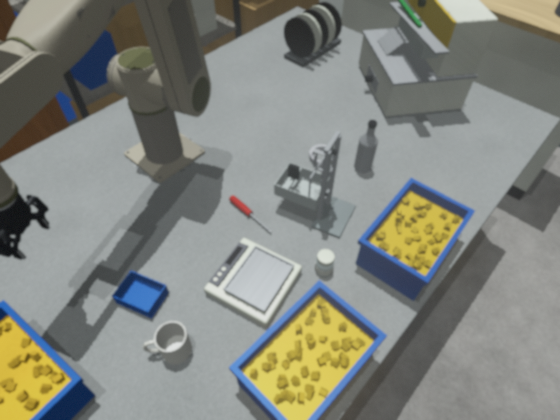

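View pics/side0.png

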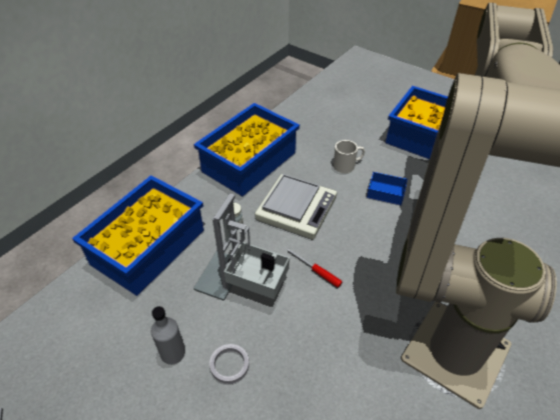

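Scene: the tray hangs on the stand at (305,185) and the scale is at (255,278). Side: the handle is at (267,262) and the scale at (297,203). I'll move up and over towards the tray.

>>> step_arm([
  {"dp": [0.1,-0.1,-0.2],"angular": [0,0,0],"fingers": 0},
  {"dp": [0.25,-0.25,-0.4],"angular": [0,0,0],"fingers": 0},
  {"dp": [0.4,-0.4,-0.6],"angular": [0,0,0],"fingers": 0},
  {"dp": [0.55,-0.55,-0.8],"angular": [0,0,0],"fingers": 0},
  {"dp": [0.7,-0.7,-0.9],"angular": [0,0,0],"fingers": 0},
  {"dp": [0.85,-0.85,-0.9],"angular": [0,0,0],"fingers": 0},
  {"dp": [1,-1,-0.9],"angular": [0,0,0],"fingers": 0},
  {"dp": [1,-1,-0.9],"angular": [0,0,0],"fingers": 0},
])

```text
time: 2.1
tool_pos: [354.1, -272.3, 412.1]
tcp_rot: [179.9, -0.1, 25.8]
ft_force: [0.8, -1.6, 1.5]
finger_gap: 85.4
grip_force: 0.0
```

```bash
cat >> h.py <<'E'
from scipy.spatial.transform import Rotation as Ro
def plan(X,yaw):
    s=sense();R=Ro.from_euler('xyz',s["tcp_rot"],degrees=True)
    d=R.inv().apply(np.array(X)-s["tool_pos"])/200
    r=(R.inv()*Ro.from_euler('xyz',[180,0,yaw],degrees=True)).as_rotvec(degrees=True)/180
    return d.round(4),r.round(4)
E
python3 - <<'E'
from h import *
s=sense();print(s["time"],s["tool_pos"],s["tcp_rot"])
c=camera_params("wrist");R=np.array(c["R"]);o=-R.T@np.array(c["t"])
Rt=Ro.from_euler('xyz',s["tcp_rot"],degrees=True)
print(c["vfov"],"cam in tool",Rt.inv().apply(o-s["tool_pos"]),"axis",Rt.inv().apply(R[2]),"right",Rt.inv().apply(R[0]))
# scale orientation from masks, project to plane z=45
for n in("scene","side"):
    for l in("scale","pan_centre","tray","jar","driver"):
        m=masks_of(n,l)
        if not m: print(n,l,None);continue
        p=m[0]["pixels"];cn=max(cv2.findContours(p.astype(np.uint8),0,1)[0],key=cv2.contourArea)[:,0,:]
        z={"scale":37,"jar":37}.get(l,50)
        W=[]
        for q in cn:
            o,d=ray(n,q);W.append((o+d*(z-o[2])/d[2])[:2])
        print(n,l,round(m[0]["conf"],2),cv2.minAreaRect(np.array(W,np.float32)))
print(plan([430,145,420],6))
E
```

```text
2.1 [ 354.08447901 -272.27535237  412.12903336] [ 1.79920858e+02 -5.99720097e-02  2.57994926e+01]
66.73682781641068 cam in tool [  76.83813668   -0.57391006 -142.65522441] axis [-2.98823094e-01 -1.14456131e-04  9.54308517e-01] right [1.16916091e-03 9.99999198e-01 4.86036026e-04]
scene scale 0.64 ((640.796630859375, -175.0373992919922), (218.66908264160156, 221.5174560546875), 11.342947006225586)
scene pan_centre 0.63 ((655.7329711914062, -162.72091674804688), (137.0301513671875, 173.4700469970703), 11.449634552001953)
scene tray 0.72 ((490.4434814453125, 201.2887725830078), (158.32687377929688, 241.84046936035156), 32.85749816894531)
scene jar 0.56 ((759.6357421875, 4.056537628173828), (56.41330337524414, 95.60179138183594), 37.097373962402344)
scene driver 0.52 ((455.2518615722656, 358.62469482421875), (37.59608840942383, 16.386512756347656), 15.797786712646484)
side scale 0.88 ((628.765869140625, -158.63230895996094), (210.24346923828125, 228.10006713867188), 12.200240135192871)
side pan_centre 0.68 ((657.32568359375, -168.38584899902344), (142.6393585205078, 182.7122039794922), 12.484184265136719)
side tray 0.76 ((570.848388671875, 124.8917007446289), (175.97703552246094, 164.46380615234375), 15.600454330444336)
side jar 0.53 ((757.5928955078125, -13.064159393310547), (21.313777923583984, 81.76950073242188), 46.28073501586914)
side driver 0.79 ((399.69622802734375, 27.785030364990234), (28.87593650817871, 106.71063232421875), 86.47293090820312)
(array([ 1.2524, -1.7278, -0.044 ]), array([-1.000e-04,  1.000e-04,  1.086e-01]))
```

>>> step_arm([
  {"dp": [0.06,-0.09,0],"angular": [0,0,-0.05],"fingers": 0},
  {"dp": [0.14,-0.2,0],"angular": [0,0,-0.1],"fingers": 0},
  {"dp": [0.22,-0.32,0],"angular": [0,0,-0.16],"fingers": 0},
  {"dp": [0.3,-0.44,0],"angular": [0,0,-0.22],"fingers": 0},
  {"dp": [0.39,-0.56,0],"angular": [0,0,-0.275],"fingers": 0},
  {"dp": [0.48,-0.68,0],"angular": [0,0,-0.33],"fingers": 0},
  {"dp": [0.57,-0.8,0],"angular": [0,0,-0.385],"fingers": 0},
  {"dp": [0.66,-0.92,0],"angular": [0,0,-0.444],"fingers": 0},
])

```text
time: 3.6
tool_pos: [392.9, -50.6, 411.3]
tcp_rot: [180.0, 0.0, 105.8]
ft_force: [1.0, -0.4, 0.4]
finger_gap: 85.6
grip_force: 0.0
```

```bash
python3 -c "
from h import *
print(sense()['joint_pos'].round(1),plan([440,147,350],186))"
```

```text
[-14.8 -24.1  95.2   0.  108.9 -30.6] (array([0.8863, 0.4961, 0.3066]), array([ 0.    ,  0.    , -0.4454]))
```

>>> step_arm([
  {"dp": [0.12,0.06,0],"angular": [0,0,-0.055],"fingers": 0},
  {"dp": [0.24,0.12,0.05],"angular": [0,0,-0.11],"fingers": 0},
  {"dp": [0.36,0.2,0.1],"angular": [0,0,-0.165],"fingers": 0},
  {"dp": [0.48,0.27,0.15],"angular": [0,0,-0.22],"fingers": 0},
  {"dp": [0.6,0.34,0.2],"angular": [0,0,-0.28],"fingers": 0},
  {"dp": [0.72,0.41,0.25],"angular": [0,0,-0.335],"fingers": 0},
  {"dp": [0.82,0.46,0.3],"angular": [0,0,-0.39],"fingers": 0},
  {"dp": [0.885,0.5,0.3],"angular": [0,0,-0.445],"fingers": 0},
])

```text
time: 4.6
tool_pos: [441.5, 146.7, 350.1]
tcp_rot: [-180.0, -0.1, -174.0]
ft_force: [-0.3, 0.2, 1.3]
finger_gap: 85.3
grip_force: 0.0
```

```bash
cat > look.py <<'E'
from h import *
import pickle,sys
tag=sys.argv[1];labs=sys.argv[2:]
s=sense();c=camera_params("wrist");im=snapshot("wrist");cv2.imwrite(f"pics/w{tag}.png",im)
o={"c":c}
for l in labs:
    p=pinpoint("wrist",l)
    if p: o[l]=p[0]["at"];print(l,np.round(p[0]["at"]),round(p[0]["conf"],2))
    m=masks_of("wrist",l)
    if m: o["m_"+l]=m[0]["pixels"]
pickle.dump(o,open(f"l{tag}.pkl","wb"));print(s["time"],s["tool_pos"].round(1),s["tcp_rot"].round(2),s["qd"].round(1))
E
python3 look.py 1 tray_handle tray_bar hook_seat stand keeper
```

```text
tray_handle [276. 244.] 0.73
tray_bar [287. 322.] 0.59
hook_seat [288. 324.] 0.74
stand [ 84. 258.] 0.5Traceback (most recent call last):
  File "look.py", line 7, in <module>
    p=pinpoint("wrist",l)
ValueError: it knows: driver, hook_seat, jar, mug, pan_centre, partsbox, scale, stand, tape, thermos, tray, tray_bar, tray_handle
```

View pics/w1.png

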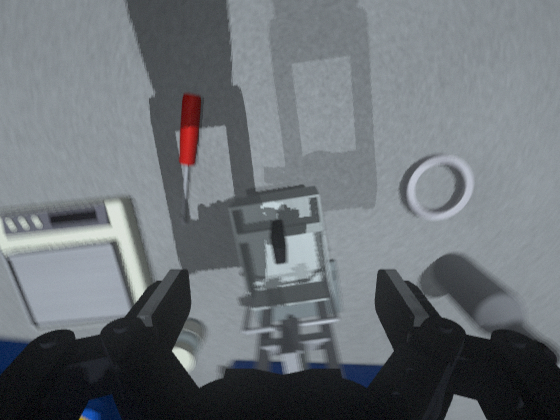

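Wrist view: the handle is at (279,241), its axis turned about 6° from the image's vertical, with the stand below it at (290,340) and the scale at left. I'll take a second, closer view with the yaw corrected.

```bash
python3 -c "
from h import *
print(plan([440,130,285],192))"
```

```text
(array([ 0.0166, -0.0757,  0.3328]), array([-0.    ,  0.0002, -0.0362]))
```

>>> step_arm([
  {"dp": [0,-0.02,0.06],"angular": [0,0,-0.01],"fingers": 0},
  {"dp": [0,-0.04,0.14],"angular": [0,0,-0.02],"fingers": 0},
  {"dp": [0.01,-0.06,0.22],"angular": [0,0,-0.03],"fingers": 0},
  {"dp": [0.015,-0.075,0.29],"angular": [0,0,-0.036],"fingers": 0},
  {"dp": [0.015,-0.075,0.33],"angular": [0,0,-0.036],"fingers": 0},
  {"dp": [0.015,-0.075,0.33],"angular": [0,0,-0.036],"fingers": 0},
  {"dp": [0.015,-0.075,0.33],"angular": [0,0,-0.036],"fingers": 0},
  {"dp": [0.015,-0.075,0.33],"angular": [0,0,-0.036],"fingers": 0},
])

```text
time: 6.05
tool_pos: [440.6, 130.9, 286.0]
tcp_rot: [-180.0, 0.1, -167.9]
ft_force: [0.5, 0.4, -0.0]
finger_gap: 86.0
grip_force: 0.0
```

```bash
python3 look.py 2 tray_handle tray_bar hook_seat stand; python3 - <<'E'
import cv2
im=cv2.imread('pics/w2.png');cv2.imwrite('pics/w2c.png',cv2.resize(im[120:420,140:440],(600,600),interpolation=cv2.INTER_CUBIC))
E
```

```text
hook_seat [287. 370.] 0.91
6.05 [440.6 130.9 286. ] [-1.800e+02  6.000e-02 -1.679e+02] [ 0.1  0.   0.1 -0.  -0.1 -0. ]
```

View pics/w2c.png

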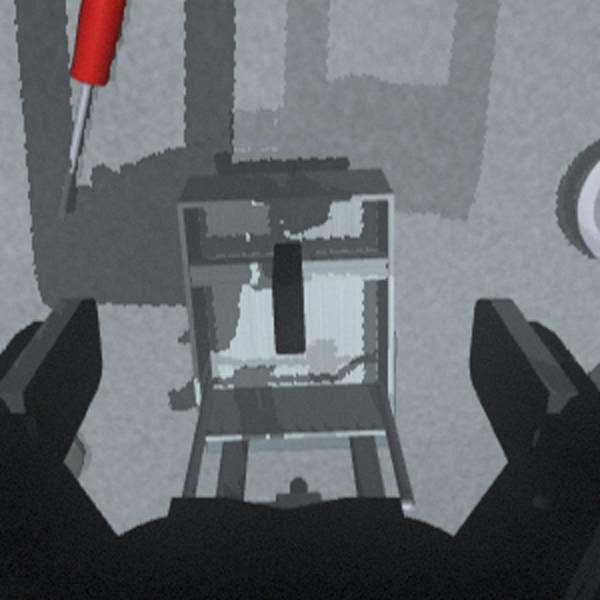

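```bash
python3 - <<'E'
from h import *
import pickle
c1=pickle.load(open('l1.pkl','rb'))['c'] if __import__('os').path.exists('l1.pkl') else None
c2=pickle.load(open('l2.pkl','rb'))['c']
def at(p,z,c=c2):
    o,d=ray("wrist",p,c);return o+d*(z-o[2])/d[2]
cr=lambda u,v:(140+u/2,120+v/2)
for z in(115,120,125):
    L=at(cr(180,205),z);R=at(cr(395,193),z);v=L-R
    print(z,L.round(1),R.round(1),np.linalg.norm(v),"yaw",np.degrees(np.arctan2(v[0],-v[1])), "mid",((L+R)/2).round(1))
# handle sides far/near
a=at(cr(290,353),172);b=at(cr(288,250),172)
print("handle far top",a.round(1))
# handle top dark region
im=cv2.imread('pics/w2.png');g=im.max(2)
m=np.zeros_like(g);m[235:300,270:298]=(g[235:300,270:298]<48)
n,lab,st,ce=cv2.connectedComponentsWithStats(m);i=1+st[1:,4].argmax();print(st[i],ce[i])
for r in range(240,298,6):
    x=np.where(lab[r]==i)[0]
    if len(x): print(r,x.min(),x.max(),at((x.mean(),r),172)[:2].round(1))
# scene/side handle
for n_,f in(("scene","pics/scene0.png"),("side","pics/side0.png")):
    print(n_,proj(n_,a),proj(n_,np.array([517,157,154])))
print("seat ray",at((287,370),200).round(1))
E
```

```text
115 [484.9  85.4 115. ] [454.9 193.2 115. ] 111.81264795838098 yaw 15.52908401918964 mid [469.9 139.3 115. ]
120 [483.   85.9 120. ] [453.5 191.9 120. ] 110.0296699770063 yaw 15.529084019189602 mid [468.2 138.9 120. ]
125 [481.1  86.4 125. ] [452.1 190.7 125. ] 108.24669199563164 yaw 15.529084019189622 mid [466.6 138.6 125. ]
handle far top [523.8 152.1 172. ]
[276 242  14  21 220] [282.72727273 251.12727273]
246 277 289 [475.  139.3]
252 277 289 [480.6 140.6]
258 276 287 [486.5 140.8]
scene [np.float64(298.0394854809192), np.float64(166.58866183426719)] [np.float64(297.14658390660003), np.float64(168.78287714097436)]
side [np.float64(261.9108911335138), np.float64(254.30369579024511)] [np.float64(262.9655370123195), np.float64(260.8809800374285)]
seat ray [579.3 165.8 200. ]
```

Crop: the handle's top runs (288,250)–(290,353) and the front rim (180,205)–(395,193). That gives a tray yaw of about 14° and a handle near (507,148,154).

```bash
python3 -c "
from h import *
print(plan([507.5,148.3,200],194))"
```

```text
(array([-0.3472,  0.0154,  0.4265]), array([-0.    ,  0.    , -0.0106]))
```

>>> step_arm([
  {"dp": [-0.06,0.002,0.07],"angular": [0,0,-0.003],"fingers": 0.0},
  {"dp": [-0.14,0.006,0.17],"angular": [0,0,-0.006],"fingers": 0.1},
  {"dp": [-0.22,0.01,0.27],"angular": [0,0,-0.009],"fingers": 0.2},
  {"dp": [-0.29,0.013,0.36],"angular": [0,0,-0.011],"fingers": 0.3},
  {"dp": [-0.33,0.015,0.41],"angular": [0,0,-0.011],"fingers": 0.35},
  {"dp": [-0.347,0.015,0.426],"angular": [0,0,-0.011],"fingers": 0.35},
  {"dp": [-0.347,0.015,0.426],"angular": [0,0,-0.011],"fingers": 0.35},
  {"dp": [-0.347,0.015,0.426],"angular": [0,0,-0.011],"fingers": 0.35},
])

```text
time: 7.5
tool_pos: [507.7, 148.3, 201.0]
tcp_rot: [-180.0, 0.1, -165.9]
ft_force: [0.3, 0.2, -0.7]
finger_gap: 55.5
grip_force: 0.0
```

```bash
python3 look.py 3 tray_handle tray_bar hook_seat; python3 - <<'E'
from h import *
s=sense();x=s['tool_pos'];R=Ro.from_euler('xyz',s['tcp_rot'],degrees=True)
print(s['finger_gap'])
for d in(0,28,46): print(d,np.round(proj("wrist",x+R.apply([0,0,d])),1))
E
```

```text
tray_handle [276. 238.] 0.72
hook_seat [280. 238.] 0.34
7.5 [507.7 148.3 201. ] [-1.8000e+02  8.0000e-02 -1.6592e+02] [ 0.  -0.3  0.2  0.1 -0.   0. ]
55.67492854050376
0 [280.8 272.1]
28 [281.1 249.1]
46 [281.2 237.5]
```

View pics/w3.png

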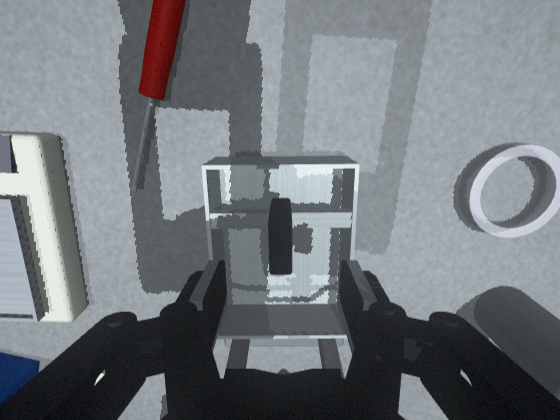

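Wrist view: the handle is centred between the fingers at column 281, and the rim is level. The handle sits about 3 mm nearer the robot. Descending.

>>> step_arm([
  {"dp": [0.01,0,0.04],"angular": [0,0,0],"fingers": 0.35},
  {"dp": [0.015,0,0.1],"angular": [0,0,0],"fingers": 0.35},
  {"dp": [0.015,0,0.16],"angular": [0,0,0],"fingers": 0.35},
  {"dp": [0.015,0,0.22],"angular": [0,0,0],"fingers": 0.35},
  {"dp": [0.015,0,0.28],"angular": [0,0,0],"fingers": 0.4},
  {"dp": [0.015,0,0.32],"angular": [0,0,0],"fingers": 0.45},
  {"dp": [0.015,0,0.33],"angular": [0,0,0],"fingers": 0.5},
  {"dp": [0.015,0,0.33],"angular": [0,0,0],"fingers": 0.55},
])

```text
time: 8.85
tool_pos: [504.7, 147.5, 134.2]
tcp_rot: [180.0, 0.0, -165.9]
ft_force: [0.6, -0.5, -0.2]
finger_gap: 38.3
grip_force: 0.0
```

>>> step_arm([
  {"dp": [0,0,0],"fingers": 0.6},
  {"dp": [0,0,0],"fingers": 0.65},
  {"dp": [0,0,0],"fingers": 0.7},
  {"dp": [0,0,0],"fingers": 0.74},
  {"dp": [0,0,0],"fingers": 0.77},
  {"dp": [0,0,0],"fingers": 0.8},
  {"dp": [0,0,0],"fingers": 0.83},
  {"dp": [0,0,0],"fingers": 0.86},
], newtons=20)

```text
validation failed for argument at $.ta...
```

>>> step_arm([
  {"dp": [0,0,0],"angular": [0,0,0],"fingers": 0.6},
  {"dp": [0,0,0],"angular": [0,0,0],"fingers": 0.65},
  {"dp": [0,0,0],"angular": [0,0,0],"fingers": 0.7},
  {"dp": [0,0,0],"angular": [0,0,0],"fingers": 0.74},
  {"dp": [0,0,0],"angular": [0,0,0],"fingers": 0.77},
  {"dp": [0,0,0],"angular": [0,0,0],"fingers": 0.8},
  {"dp": [0,0,0],"angular": [0,0,0],"fingers": 0.83},
  {"dp": [0,0,0],"angular": [0,0,0],"fingers": 0.86},
], newtons=20)

```text
time: 9.85
tool_pos: [504.6, 147.6, 134.2]
tcp_rot: [180.0, 0.0, -165.9]
ft_force: [0.8, 1.7, 1.3]
finger_gap: 14.1
grip_force: 22.4
```

Contact on the 14 mm block; now grip firmly.

>>> step_arm([
  {"dp": [0,0,0],"angular": [0,0,0],"fingers": 0.9},
  {"dp": [0,0,0],"angular": [0,0,0],"fingers": 0.95},
  {"dp": [0,0,0],"angular": [0,0,0],"fingers": 1},
  {"dp": [0,0,0],"angular": [0,0,0],"fingers": 1},
  {"dp": [0,0,-0.01],"angular": [0,0,0],"fingers": 1},
  {"dp": [0,0,-0.02],"angular": [0,0,0],"fingers": 1},
  {"dp": [0,0,-0.03],"angular": [0,0,0],"fingers": 1},
  {"dp": [0,0,-0.03],"angular": [0,0,0],"fingers": 1},
], newtons=80)

```text
time: 10.85
tool_pos: [504.6, 147.4, 140.3]
tcp_rot: [-180.0, 0.0, -165.9]
ft_force: [0.6, 0.3, -2.8]
finger_gap: 12.9
grip_force: 78.0
```

```bash
python3 -c "
from h import *
s=sense();print(s['ft_force'].round(2),s['wrist_torque'].round(2),s['tool_pos'].round(1),s['tcp_rot'].round(2))"
```

```text
[ 0.56  0.33 -2.81] [ 0.01 -0.03 -0.02] [504.6 147.4 140.3] [-179.99    0.   -165.92]
```

>>> step_arm([
  {"dp": [0,0,-0.01],"angular": [0,0,0],"fingers": 1},
  {"dp": [0,0,-0.02],"angular": [0,0,0],"fingers": 1},
  {"dp": [0,0,-0.03],"angular": [0,0,0],"fingers": 1},
  {"dp": [0,0,-0.04],"angular": [0,0,0],"fingers": 1},
  {"dp": [0,0,-0.05],"angular": [0,0,0],"fingers": 1},
  {"dp": [0,0,-0.055],"angular": [0,0,0],"fingers": 1},
  {"dp": [0,0,-0.06],"angular": [0,0,0],"fingers": 1},
  {"dp": [0,0,-0.06],"angular": [0,0,0],"fingers": 1},
])

```text
time: 11.85
tool_pos: [504.6, 147.5, 152.2]
tcp_rot: [-180.0, 0.0, -165.9]
ft_force: [-0.1, 0.0, -2.3]
finger_gap: 13.3
grip_force: 77.9
```

```bash
python3 - <<'E'
from h import *
s=sense();print(s['ft_force'].round(2),s['wrist_torque'].round(3),s['tool_pos'].round(1))
a=snapshot("side");b=snapshot("scene")
cv2.imwrite('pics/c4.png',np.hstack([cv2.resize(a[180:310,190:300],None,fx=4,fy=4,interpolation=2),cv2.resize(b[120:250,265:355],None,fx=4,fy=4,interpolation=2)]))
print(sense()['ft_force'].round(2))
# predicted pixels for tip top at heights (hook seat approx from bar)
Y=np.radians(14);ex=np.array([np.cos(Y),np.sin(Y),0]);ey=np.array([-ex[1],ex[0],0])
bar0=np.array([504.6,147.4,0])+78*ex
so=bar0+27*ex
for h in(16,26,36,46,56):
    for n,(u,v) in(("side",(190,180)),("scene",(265,120))):
        q=proj(n,so-39*ex+np.array([0,0,197+h]));k=proj(n,so-46*ex+np.array([0,0,197+h+9]))
        off=440 if n=="scene" else 0
        f=lambda p:np.round([(p[0]-u)*4+off,(p[1]-v)*4])
        print(h,n,f(q),f(k))
E
```

```text
[-0.05  0.02 -2.28] [0.001 0.057 0.03 ] [504.6 147.5 152.2]
[ 0.57  0.58 -2.72]
16 side [221. 236.] [230. 231.]
16 scene [630. 168.] [622. 157.]
26 side [220. 227.] [229. 221.]
26 scene [631. 159.] [623. 147.]
36 side [219. 217.] [228. 211.]
36 scene [632. 149.] [624. 137.]
46 side [218. 206.] [228. 200.]
46 scene [632. 139.] [625. 127.]
56 side [218. 196.] [227. 190.]
56 scene [633. 129.] [626. 117.]
```

View pics/c4.png

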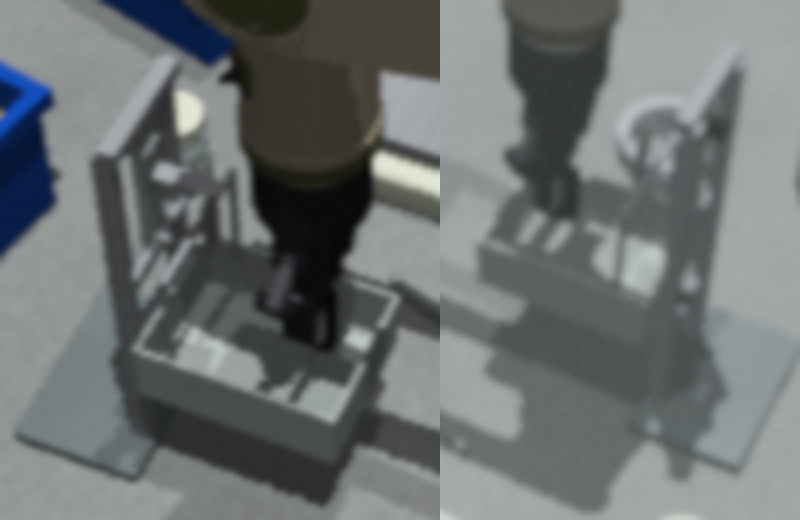

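The crop shows the tray hanging clear and level. The keeper sits high at about (205,180) in the side half, so the tip is probably tall. I'll lift in small felt steps.

>>> step_arm([
  {"dp": [0,0,-0.003],"angular": [0,0,0],"fingers": 1},
  {"dp": [0,0,-0.006],"angular": [0,0,0],"fingers": 1},
  {"dp": [0,0,-0.009],"angular": [0,0,0],"fingers": 1},
  {"dp": [0,0,-0.012],"angular": [0,0,0],"fingers": 1},
  {"dp": [0,0,-0.015],"angular": [0,0,0],"fingers": 1},
  {"dp": [0,0,-0.018],"angular": [0,0,0],"fingers": 1},
  {"dp": [0,0,-0.018],"angular": [0,0,0],"fingers": 1},
  {"dp": [0,0,-0.018],"angular": [0,0,0],"fingers": 1},
])

```text
time: 12.95
tool_pos: [504.5, 147.5, 155.7]
tcp_rot: [180.0, 0.0, -165.9]
ft_force: [0.2, -0.0, -2.6]
finger_gap: 12.9
grip_force: 77.9
```

```bash
cat > f.py <<'E'
from bench import *
s=sense();print(s['time'],s['ft_force'].round(2),s['wrist_torque'].round(3),s['tool_pos'].round(1))
E
python3 f.py
```

```text
12.95 [ 0.24 -0.04 -2.64] [-0.009  0.073  0.008] [504.5 147.5 155.7]
```

>>> step_arm([
  {"dp": [0,0,-0.003],"angular": [0,0,0],"fingers": 1},
  {"dp": [0,0,-0.006],"angular": [0,0,0],"fingers": 1},
  {"dp": [0,0,-0.009],"angular": [0,0,0],"fingers": 1},
  {"dp": [0,0,-0.012],"angular": [0,0,0],"fingers": 1},
  {"dp": [0,0,-0.015],"angular": [0,0,0],"fingers": 1},
  {"dp": [0,0,-0.018],"angular": [0,0,0],"fingers": 1},
  {"dp": [0,0,-0.018],"angular": [0,0,0],"fingers": 1},
  {"dp": [0,0,-0.018],"angular": [0,0,0],"fingers": 1},
])

```text
time: 13.95
tool_pos: [504.5, 147.5, 159.3]
tcp_rot: [180.0, 0.0, -165.9]
ft_force: [0.3, 0.8, -2.9]
finger_gap: 13.1
grip_force: 77.9
```

```bash
python3 f.py
```

```text
13.95 [ 0.29  0.76 -2.86] [-0.033  0.123  0.044] [504.5 147.5 159.3]
```

>>> step_arm([
  {"dp": [0,0,-0.003],"angular": [0,0,0],"fingers": 1},
  {"dp": [0,0,-0.006],"angular": [0,0,0],"fingers": 1},
  {"dp": [0,0,-0.009],"angular": [0,0,0],"fingers": 1},
  {"dp": [0,0,-0.012],"angular": [0,0,0],"fingers": 1},
  {"dp": [0,0,-0.015],"angular": [0,0,0],"fingers": 1},
  {"dp": [0,0,-0.015],"angular": [0,0,0],"fingers": 1},
  {"dp": [0,0,-0.015],"angular": [0,0,0],"fingers": 1},
  {"dp": [0,0,-0.015],"angular": [0,0,0],"fingers": 1},
])

```text
time: 14.95
tool_pos: [504.5, 147.5, 162.2]
tcp_rot: [180.0, -0.0, -165.9]
ft_force: [1.0, 0.4, -2.8]
finger_gap: 13.0
grip_force: 77.9
```

```bash
python3 f.py
```

```text
14.95 [ 1.05  0.45 -2.83] [-0.02   0.077 -0.005] [504.5 147.5 162.2]
```

>>> step_arm([
  {"dp": [0,0,-0.003],"angular": [0,0,0],"fingers": 1},
  {"dp": [0,0,-0.006],"angular": [0,0,0],"fingers": 1},
  {"dp": [0,0,-0.009],"angular": [0,0,0],"fingers": 1},
  {"dp": [0,0,-0.012],"angular": [0,0,0],"fingers": 1},
  {"dp": [0,0,-0.015],"angular": [0,0,0],"fingers": 1},
  {"dp": [0,0,-0.018],"angular": [0,0,0],"fingers": 1},
  {"dp": [0,0,-0.018],"angular": [0,0,0],"fingers": 1},
  {"dp": [0,0,-0.018],"angular": [0,0,0],"fingers": 1},
])

```text
time: 15.95
tool_pos: [504.6, 147.5, 165.9]
tcp_rot: [-180.0, -0.0, -165.9]
ft_force: [0.5, -0.3, -2.6]
finger_gap: 13.2
grip_force: 77.9
```

```bash
python3 f.py
```

```text
15.95 [ 0.47 -0.29 -2.6 ] [ 0.022  0.048 -0.005] [504.6 147.5 165.9]
```

>>> step_arm([
  {"dp": [0,0,-0.003],"angular": [0,0,0],"fingers": 1},
  {"dp": [0,0,-0.006],"angular": [0,0,0],"fingers": 1},
  {"dp": [0,0,-0.009],"angular": [0,0,0],"fingers": 1},
  {"dp": [0,0,-0.012],"angular": [0,0,0],"fingers": 1},
  {"dp": [0,0,-0.015],"angular": [0,0,0],"fingers": 1},
  {"dp": [0,0,-0.018],"angular": [0,0,0],"fingers": 1},
  {"dp": [0,0,-0.018],"angular": [0,0,0],"fingers": 1},
  {"dp": [0,0,-0.018],"angular": [0,0,0],"fingers": 1},
])

```text
time: 16.95
tool_pos: [504.5, 147.5, 169.5]
tcp_rot: [180.0, -0.0, -165.9]
ft_force: [-0.4, -0.1, -3.2]
finger_gap: 13.1
grip_force: 77.9
```

```bash
python3 f.py
```

```text
16.95 [-0.35 -0.06 -3.21] [-0.012  0.089  0.017] [504.5 147.5 169.5]
```

>>> step_arm([
  {"dp": [0,0,-0.003],"angular": [0,0,0],"fingers": 1},
  {"dp": [0,0,-0.006],"angular": [0,0,0],"fingers": 1},
  {"dp": [0,0,-0.009],"angular": [0,0,0],"fingers": 1},
  {"dp": [0,0,-0.012],"angular": [0,0,0],"fingers": 1},
  {"dp": [0,0,-0.015],"angular": [0,0,0],"fingers": 1},
  {"dp": [0,0,-0.015],"angular": [0,0,0],"fingers": 1},
  {"dp": [0,0,-0.015],"angular": [0,0,0],"fingers": 1},
  {"dp": [0,0,-0.015],"angular": [0,0,0],"fingers": 1},
])

```text
time: 17.95
tool_pos: [504.5, 147.5, 172.5]
tcp_rot: [-180.0, -0.0, -165.9]
ft_force: [-0.2, 0.4, -3.0]
finger_gap: 13.1
grip_force: 77.9
```

```bash
python3 f.py
```

```text
17.95 [-0.15  0.38 -3.02] [-0.05   0.096  0.04 ] [504.5 147.5 172.5]
```

>>> step_arm([
  {"dp": [0,0,-0.003],"angular": [0,0,0],"fingers": 1},
  {"dp": [0,0,-0.006],"angular": [0,0,0],"fingers": 1},
  {"dp": [0,0,-0.009],"angular": [0,0,0],"fingers": 1},
  {"dp": [0,0,-0.012],"angular": [0,0,0],"fingers": 1},
  {"dp": [0,0,-0.015],"angular": [0,0,0],"fingers": 1},
  {"dp": [0,0,-0.018],"angular": [0,0,0],"fingers": 1},
  {"dp": [0,0,-0.018],"angular": [0,0,0],"fingers": 1},
  {"dp": [0,0,-0.018],"angular": [0,0,0],"fingers": 1},
])

```text
time: 18.95
tool_pos: [504.6, 147.5, 176.1]
tcp_rot: [180.0, -0.0, -165.9]
ft_force: [0.2, 0.1, -2.5]
finger_gap: 13.3
grip_force: 77.9
```

```bash
python3 f.py
```

```text
18.95 [ 0.23  0.05 -2.47] [0.011 0.124 0.058] [504.6 147.5 176.1]
```

>>> step_arm([
  {"dp": [0,0,-0.003],"angular": [0,0,0],"fingers": 1},
  {"dp": [0,0,-0.006],"angular": [0,0,0],"fingers": 1},
  {"dp": [0,0,-0.009],"angular": [0,0,0],"fingers": 1},
  {"dp": [0,0,-0.012],"angular": [0,0,0],"fingers": 1},
  {"dp": [0,0,-0.015],"angular": [0,0,0],"fingers": 1},
  {"dp": [0,0,-0.018],"angular": [0,0,0],"fingers": 1},
  {"dp": [0,0,-0.018],"angular": [0,0,0],"fingers": 1},
  {"dp": [0,0,-0.018],"angular": [0,0,0],"fingers": 1},
])

```text
time: 19.95
tool_pos: [504.5, 147.5, 179.7]
tcp_rot: [180.0, -0.0, -165.9]
ft_force: [-0.3, 1.2, -2.7]
finger_gap: 13.0
grip_force: 77.9
```

```bash
python3 f.py
```

```text
19.95 [-0.27  1.24 -2.74] [-0.013  0.108 -0.049] [504.5 147.5 179.7]
```

>>> step_arm([
  {"dp": [0,0,-0.003],"angular": [0,0,0],"fingers": 1},
  {"dp": [0,0,-0.006],"angular": [0,0,0],"fingers": 1},
  {"dp": [0,0,-0.009],"angular": [0,0,0],"fingers": 1},
  {"dp": [0,0,-0.012],"angular": [0,0,0],"fingers": 1},
  {"dp": [0,0,-0.015],"angular": [0,0,0],"fingers": 1},
  {"dp": [0,0,-0.015],"angular": [0,0,0],"fingers": 1},
  {"dp": [0,0,-0.015],"angular": [0,0,0],"fingers": 1},
  {"dp": [0,0,-0.015],"angular": [0,0,0],"fingers": 1},
])

```text
time: 20.95
tool_pos: [504.5, 147.5, 182.6]
tcp_rot: [180.0, -0.0, -165.9]
ft_force: [-0.3, 0.1, -2.5]
finger_gap: 13.1
grip_force: 77.9
```

```bash
python3 f.py
```

```text
20.95 [-0.33  0.08 -2.48] [-0.023  0.057  0.022] [504.5 147.5 182.6]
```

>>> step_arm([
  {"dp": [0,0,-0.003],"angular": [0,0,0],"fingers": 1},
  {"dp": [0,0,-0.006],"angular": [0,0,0],"fingers": 1},
  {"dp": [0,0,-0.009],"angular": [0,0,0],"fingers": 1},
  {"dp": [0,0,-0.012],"angular": [0,0,0],"fingers": 1},
  {"dp": [0,0,-0.015],"angular": [0,0,0],"fingers": 1},
  {"dp": [0,0,-0.015],"angular": [0,0,0],"fingers": 1},
  {"dp": [0,0,-0.015],"angular": [0,0,0],"fingers": 1},
  {"dp": [0,0,-0.015],"angular": [0,0,0],"fingers": 1},
])

```text
time: 21.95
tool_pos: [504.5, 147.5, 185.7]
tcp_rot: [-180.0, -0.0, -165.9]
ft_force: [0.1, 0.6, -3.0]
finger_gap: 13.1
grip_force: 77.9
```

```bash
python3 f.py
```

```text
21.95 [ 0.13  0.6  -2.97] [-0.028  0.08   0.013] [504.5 147.5 185.7]
```

>>> step_arm([
  {"dp": [0,0,-0.003],"angular": [0,0,0],"fingers": 1},
  {"dp": [0,0,-0.006],"angular": [0,0,0],"fingers": 1},
  {"dp": [0,0,-0.009],"angular": [0,0,0],"fingers": 1},
  {"dp": [0,0,-0.012],"angular": [0,0,0],"fingers": 1},
  {"dp": [0,0,-0.015],"angular": [0,0,0],"fingers": 1},
  {"dp": [0,0,-0.015],"angular": [0,0,0],"fingers": 1},
  {"dp": [0,0,-0.015],"angular": [0,0,0],"fingers": 1},
  {"dp": [0,0,-0.015],"angular": [0,0,0],"fingers": 1},
])

```text
time: 22.95
tool_pos: [504.6, 147.5, 188.7]
tcp_rot: [180.0, -0.0, -165.9]
ft_force: [0.3, 0.4, -2.4]
finger_gap: 12.9
grip_force: 77.9
```

```bash
python3 f.py
```

```text
22.95 [ 0.34  0.38 -2.37] [0.006 0.067 0.03 ] [504.6 147.5 188.7]
```

>>> step_arm([
  {"dp": [0,0,-0.003],"angular": [0,0,0],"fingers": 1},
  {"dp": [0,0,-0.006],"angular": [0,0,0],"fingers": 1},
  {"dp": [0,0,-0.009],"angular": [0,0,0],"fingers": 1},
  {"dp": [0,0,-0.012],"angular": [0,0,0],"fingers": 1},
  {"dp": [0,0,-0.015],"angular": [0,0,0],"fingers": 1},
  {"dp": [0,0,-0.015],"angular": [0,0,0],"fingers": 1},
  {"dp": [0,0,-0.015],"angular": [0,0,0],"fingers": 1},
  {"dp": [0,0,-0.015],"angular": [0,0,0],"fingers": 1},
])

```text
time: 23.95
tool_pos: [504.5, 147.5, 191.6]
tcp_rot: [180.0, -0.0, -165.9]
ft_force: [0.2, -1.0, -3.3]
finger_gap: 13.2
grip_force: 77.9
```

```bash
python3 f.py
```

```text
23.95 [ 0.24 -0.98 -3.34] [-0.019  0.09   0.04 ] [504.5 147.5 191.6]
```

>>> step_arm([
  {"dp": [0,0,-0.003],"angular": [0,0,0],"fingers": 1},
  {"dp": [0,0,-0.006],"angular": [0,0,0],"fingers": 1},
  {"dp": [0,0,-0.009],"angular": [0,0,0],"fingers": 1},
  {"dp": [0,0,-0.012],"angular": [0,0,0],"fingers": 1},
  {"dp": [0,0,-0.012],"angular": [0,0,0],"fingers": 1},
  {"dp": [0,0,-0.012],"angular": [0,0,0],"fingers": 1},
  {"dp": [0,0,-0.012],"angular": [0,0,0],"fingers": 1},
  {"dp": [0,0,-0.012],"angular": [0,0,0],"fingers": 1},
])

```text
time: 24.95
tool_pos: [504.5, 147.5, 194.0]
tcp_rot: [180.0, -0.0, -165.9]
ft_force: [0.1, -0.1, -4.1]
finger_gap: 13.1
grip_force: 77.9
```

```bash
python3 f.py
```

```text
24.95 [ 0.13 -0.14 -4.08] [-0.044  0.269 -0.034] [504.5 147.5 194. ]
```

Keeper felt (about 1.5–2 N, and the pitch moment jumped). I'll ease down 1 mm and draw out level.

>>> step_arm([
  {"dp": [0,0,0.003],"angular": [0,0,0],"fingers": 1},
  {"dp": [0.01,0,0.005],"angular": [0,0,0],"fingers": 1},
  {"dp": [0.03,0,0.005],"angular": [0,0,0],"fingers": 1},
  {"dp": [0.05,0,0.005],"angular": [0,0,0],"fingers": 1},
  {"dp": [0.07,0,0.005],"angular": [0,0,0],"fingers": 1},
  {"dp": [0.09,0,0.005],"angular": [0,0,0],"fingers": 1},
  {"dp": [0.11,0,0.005],"angular": [0,0,0],"fingers": 1},
  {"dp": [0.11,0,0.005],"angular": [0,0,0],"fingers": 1},
])

```text
time: 25.95
tool_pos: [483.1, 142.1, 193.3]
tcp_rot: [-180.0, 0.0, -165.9]
ft_force: [0.2, -0.2, -3.5]
finger_gap: 12.8
grip_force: 77.9
```

```bash
python3 f.py
```

```text
25.95 [ 0.25 -0.2  -3.54] [-0.044  0.099  0.018] [483.1 142.1 193.3]
```

>>> step_arm([
  {"dp": [0.04,0,0],"angular": [0,0,0],"fingers": 1},
  {"dp": [0.09,0,0],"angular": [0,0,0],"fingers": 1},
  {"dp": [0.15,0,0],"angular": [0,0,0],"fingers": 1},
  {"dp": [0.22,0,0],"angular": [0,0,0],"fingers": 1},
  {"dp": [0.28,0,0],"angular": [0,0,0],"fingers": 1},
  {"dp": [0.33,0,0],"angular": [0,0,0],"fingers": 1},
  {"dp": [0.36,0,0],"angular": [0,0,0],"fingers": 1},
  {"dp": [0.36,0,0],"angular": [0,0,0],"fingers": 1},
])

```text
time: 26.95
tool_pos: [413.2, 124.6, 193.2]
tcp_rot: [-180.0, 0.0, -165.9]
ft_force: [-0.3, 1.2, -2.8]
finger_gap: 12.7
grip_force: 77.9
```

```bash
python3 - <<'E'
from h import *
s=sense();print(s['joint_pos'].round(1),s['ft_force'].round(2))
p=pinpoint("wrist","pan_centre") if snapshot("wrist") is not None else 0
# target: psi 12 -> tool yaw 102, tray x yaw -78 ; handle at pan -31*ex
Y=np.radians(-78);ex=np.array([np.cos(Y),np.sin(Y),0])
pan=np.array([660,-165,50]);print("handle goal",pan-31*ex)
print(plan([440,-60,230],150))
E
```

```text
[ 10.  -18.6 113.6   0.   84.9 -94.1] [-0.29  1.23 -2.76]
handle goal [ 653.55473758 -134.67742438   50.        ]
(array([ 0.0965, -0.9277, -0.184 ]), array([1.000e-04, 1.000e-04, 2.449e-01]))
```

>>> step_arm([
  {"dp": [0,-0.05,-0.02],"angular": [0,0,0],"fingers": 1},
  {"dp": [0,-0.12,-0.05],"angular": [0,0,0],"fingers": 1},
  {"dp": [0,-0.21,-0.08],"angular": [0,0,0],"fingers": 1},
  {"dp": [0,-0.31,-0.1],"angular": [0,0,0],"fingers": 1},
  {"dp": [-0.02,-0.41,-0.1],"angular": [0,0,0],"fingers": 1},
  {"dp": [-0.05,-0.49,-0.1],"angular": [0,0,0],"fingers": 1},
  {"dp": [-0.08,-0.53,-0.1],"angular": [0,0,0],"fingers": 1},
  {"dp": [-0.08,-0.53,-0.1],"angular": [0,0,0],"fingers": 1},
])

```text
time: 28.05
tool_pos: [455.1, 25.3, 213.0]
tcp_rot: [180.0, -0.0, -166.0]
ft_force: [0.1, 0.4, -3.4]
finger_gap: 12.8
grip_force: 78.1
```

```bash
python3 look.py 5 pan_centre scale tray; python3 - <<'E'
from h import *
import pickle
o=pickle.load(open('l5.pkl','rb'));c=o['c']
def at(p,z):
    oo,d=ray("wrist",p,c);return (oo+d*(z-oo[2])/d[2])
if 'pan_centre' in o: print("pan pin",at(o['pan_centre'],50))
for l,z in(("pan_centre",55),("scale",40)):
    m=o.get("m_"+l)
    if m is None: continue
    cn=max(cv2.findContours(m.astype(np.uint8),0,1)[0],key=cv2.contourArea)[:,0,:]
    print(l,cv2.minAreaRect(np.array([at(q,z)[:2] for q in cn],np.float32)))
E
```

```text
pan_centre [ 72. 321.] 0.76
scale [ 96. 282.] 0.98
tray [281. 272.] 0.97
28.05 [455.1  25.3 213. ] [ 1.7998e+02 -2.0000e-02 -1.6597e+02] [ 1.2 -0.8  0.9  0.3  0.6  0.4]
pan pin [ 655.32496681 -167.32772378   50.        ]
pan_centre ((650.7874145507812, -164.30929565429688), (141.5398712158203, 174.4705810546875), 12.020095825195312)
scale ((626.676025390625, -162.95504760742188), (218.01954650878906, 216.74050903320312), 11.968382835388184)
```

View pics/w5.png

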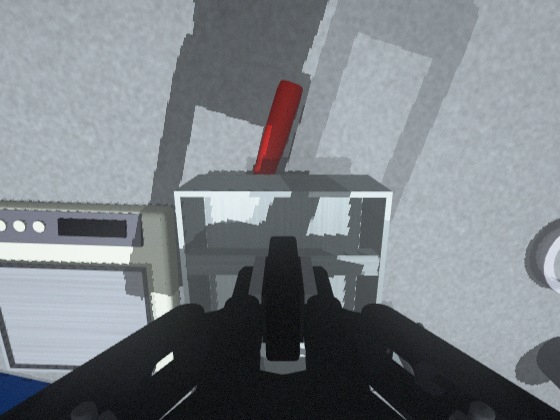

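Wrist view: the tray is held level. The scale is at left, with the pan's outer lip corners near (0,265), (150,264) and (8,368). I'll zoom in for accurate corners.

```bash
python3 - <<'E'
import cv2
im=cv2.imread('pics/w5.png');cv2.imwrite('pics/w5c.png',cv2.resize(im[250:400,0:200],(800,600),interpolation=cv2.INTER_CUBIC))
E
```

```text
(no output)
```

View pics/w5c.png

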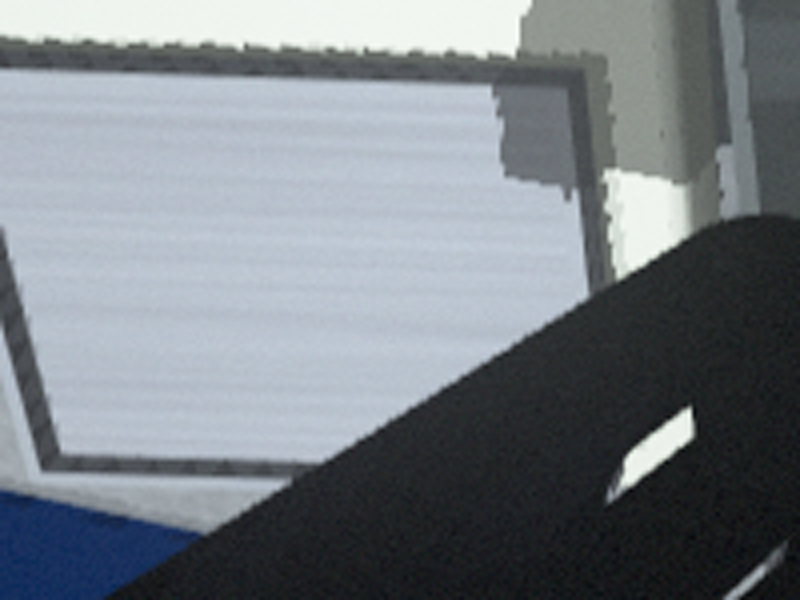

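```bash
python3 - <<'E'
from h import *
import pickle
c=pickle.load(open('l5.pkl','rb'))['c']
def at(p,z):
    oo,d=ray("wrist",p,c);return (oo+d*(z-oo[2])/d[2])
A=at((14.5,363.75),50);B=at((141.75,271.25),57);v=(A-B)[:2]
print(A,B,np.linalg.norm(v),"yaw",np.degrees(np.arctan2(v[1],v[0])-np.arctan2(-160,126)),"centre",(A+B)[:2]/2)
for p,q,z in(((0,266.75),(141,270.5),57),((142.5,272.5),(147.5,323.75),57),((15,363.75),(81,366.25),50)):
    P=at(p,z);Q=at(q,z);w=(Q-P)[:2];a=np.degrees(np.arctan2(w[1],w[0]));print("edge angle",a)
r=[ray("wrist",(72,321),c)]
o=pickle.load(open('l5.pkl','rb'));r=[ray("wrist",o['pan_centre'],c)]
for n in("scene","side"):
    snapshot(n);p=pinpoint(n,"pan_centre")
    if p:r.append(ray(n,p[0]["at"]))
print(tri(r))
E
```

```text
[ 732.45879982 -229.79734649   50.        ] [570.05265717 -95.96420926  57.        ] 210.4449186626378 yaw 12.28884423720009 centre [ 651.25572849 -162.88077788]
edge angle 102.3710857728702
edge angle 11.613869813604238
edge angle 101.35230101413126
(array([ 654.30416504, -172.35848392,   49.71991661]), [np.float64(4.906133026292412), np.float64(4.0598262855690574), np.float64(1.5837550243149343)])
```

```bash
python3 - <<'E'
from h import *
import pickle
c=pickle.load(open('l5.pkl','rb'))['c']
g=cv2.cvtColor(cv2.imread('pics/w5.png'),6)
def at(p,z):
    oo,d=ray("wrist",p,c);return (oo+d*(z-oo[2])/d[2])
s=sense();R=Ro.from_euler('xyz',s['tcp_rot'],degrees=True)
for z in(195,199,203):
    L=R.inv().apply(at((176,192),z)-s['tool_pos']);Q=R.inv().apply(at((392,190.5),z)-s['tool_pos'])
    print(z,L.round(1),Q.round(1),Q[1]-L[1])
T=np.array([652.5,-164.5]);
ex=np.array([np.cos(np.radians(-78)),np.sin(np.radians(-78))])
print("tcp goal",T-31*ex); print(plan([560,-60,213],148)); print(plan([*(T-31*ex),170],102), s['joint_pos'].round(1))
E
```

```text
195 [ 36.3 -54.9  18.1] [37.1 56.8 18.1] 111.76121764260338
199 [ 37.3 -53.6  14.1] [38.1 55.4 14.1] 108.97897653851493
203 [ 38.3 -52.2  10.1] [39.  54.  10.1] 106.19673543442647
tcp goal [ 646.05473758 -134.17742438]
(array([-0.4063, -0.5447,  0.0008]), array([0.    , 0.    , 0.2561]))
(array([-0.7333, -1.0093,  0.2159]), array([0.    , 0.    , 0.5117])) [  -3.2  -15.1  108.7    0.    86.4 -107.3]
```

>>> step_arm([
  {"dp": [-0.02,-0.03,0],"angular": [0,0,0.015],"fingers": 1},
  {"dp": [-0.06,-0.09,0],"angular": [0,0,0.045],"fingers": 1},
  {"dp": [-0.12,-0.17,0],"angular": [0,0,0.08],"fingers": 1},
  {"dp": [-0.18,-0.25,0],"angular": [0,0,0.12],"fingers": 1},
  {"dp": [-0.24,-0.33,0],"angular": [0,0,0.16],"fingers": 1},
  {"dp": [-0.3,-0.41,0],"angular": [0,0,0.2],"fingers": 1},
  {"dp": [-0.35,-0.48,0],"angular": [0,0,0.24],"fingers": 1},
  {"dp": [-0.38,-0.52,0],"angular": [0,0,0.26],"fingers": 1},
])

```text
time: 29.6
tool_pos: [554.5, -57.7, 212.8]
tcp_rot: [-180.0, -0.0, 147.0]
ft_force: [0.1, 0.3, -3.5]
finger_gap: 13.1
grip_force: 78.2
```

```bash
python3 -c "
from h import *
s=sense();print(s['time'],plan([645,-129.3,165],102))"
```

```text
29.6 (array([-0.5745, -0.0531,  0.239 ]), array([-1.000e-04,  0.000e+00,  2.497e-01]))
```

>>> step_arm([
  {"dp": [-0.04,-0.005,0],"angular": [0,0,0.02],"fingers": 1},
  {"dp": [-0.12,-0.01,0.02],"angular": [0,0,0.055],"fingers": 1},
  {"dp": [-0.22,-0.02,0.06],"angular": [0,0,0.1],"fingers": 1},
  {"dp": [-0.33,-0.03,0.11],"angular": [0,0,0.145],"fingers": 1},
  {"dp": [-0.43,-0.04,0.16],"angular": [0,0,0.19],"fingers": 1},
  {"dp": [-0.51,-0.047,0.2],"angular": [0,0,0.225],"fingers": 1},
  {"dp": [-0.56,-0.052,0.23],"angular": [0,0,0.245],"fingers": 1},
  {"dp": [-0.574,-0.053,0.239],"angular": [0,0,0.25],"fingers": 1},
])

```text
time: 30.6
tool_pos: [644.6, -128.4, 164.1]
tcp_rot: [-179.9, -0.0, 102.1]
ft_force: [0.3, -0.0, -2.1]
finger_gap: 12.9
grip_force: 78.2
```

```bash
python3 look.py 6 pan_centre tray; python3 - <<'E'
from h import *
a=snapshot("side")
T=lambda im:cv2.resize(im,None,fx=1,fy=1)
w=cv2.imread('pics/w6.png')
cv2.imwrite('pics/c6.png',np.hstack([cv2.resize(w[100:400,100:460],(504,420)),cv2.resize(a[150:250,240:350][:, :],(296,269))[:269] if 0 else cv2.copyMakeBorder(cv2.resize(a[160:250,250:345],(296,280),interpolation=2),0,140,0,0,0)]))
E
```

```text
tray [285. 274.] 0.65
30.6 [ 644.6 -128.4  164.1] [-1.7993e+02 -3.0000e-02  1.0214e+02] [-0.3  2.4 -2.3  0.2 -0.2  4.8]
```

View pics/c6.png

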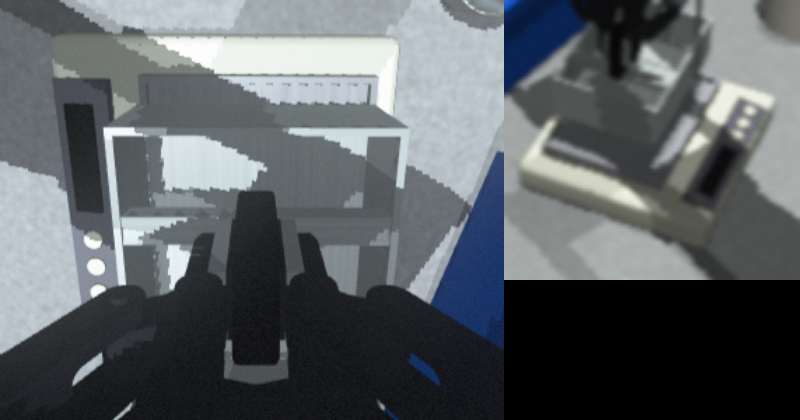

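```bash
python3 - <<'E'
from h import *
import pickle
c=pickle.load(open('l6.pkl','rb'))['c']
s=sense();print(s['tool_pos'],s['tcp_rot'],s['qd'].round(1))
P=np.array([644.6,-128.4,164.1]);R=Ro.from_euler('xyz',[180,0,102.14],degrees=True)
g=cv2.cvtColor(cv2.imread('pics/w6.png'),6).astype(int)
print(g[148:162,240].tolist(),g[148:162,330].tolist());print("L",g[160,194:208].tolist(),"R",g[160,362:378].tolist())
def at(p,z):
    oo,d=ray("wrist",p,c);return R.inv().apply(oo+d*(z-oo[2])/d[2]-P).round(1)
cr=lambda u,v:(100+u*360/504,100+v*300/420)
for z in(57,50): print("pan",z,at(cr(140,74),z),at(cr(378,77),z))
for z in(146,150): print("rim",z,at(cr(105,128),z),at(cr(407,128),z))
E
```

```text
[ 644.60263792 -127.45358384  165.7767035 ] [1.79969488e+02 1.33232591e-02 1.02319911e+02] [ 0.1 -0.1 -0.1 -0.  -0.   0.1]
[124, 125, 126, 126, 111, 95, 98, 103, 100, 100, 100, 102, 100, 98] [241, 240, 241, 240, 225, 162, 144, 188, 206, 207, 204, 200, 199, 202]
L [117, 116, 117, 121, 115, 93, 90, 92, 90, 94, 82, 81, 93, 95] R [180, 135, 136, 181, 198, 195, 197, 195, 242, 252, 252, 252, 252, 252, 252, 252]
pan 57 [ 47.  -63.8 107.1] [ 45.5  68.2 107.1]
pan 50 [ 46.2 -65.6 114.1] [ 44.7  70.1 114.1]
rim 146 [ 37.9 -55.4  18.1] [38.1 56.4 18.1]
rim 150 [ 38.9 -54.   14.1] [39.  55.  14.1]
```

Crop: the pan's +y lip runs (140,74)–(378,77), parallel to the tray's rim at row 128. It needs a correction of about 3 mm in tool x and 2 mm in tool y. I'll correct and go down.

```bash
python3 -c "
from h import *
print(plan([646.9,-130.8,122.5],101.6))"
```

```text
(array([-0.0187,  0.0075,  0.2164]), array([0.0002, 0.0001, 0.004 ]))
```

>>> step_arm([
  {"dp": [-0.006,0.003,0.02],"angular": [0,0,0.002],"fingers": 1},
  {"dp": [-0.014,0.006,0.05],"angular": [0,0,0.004],"fingers": 1},
  {"dp": [-0.019,0.008,0.09],"angular": [0,0,0.004],"fingers": 1},
  {"dp": [-0.019,0.008,0.13],"angular": [0,0,0.004],"fingers": 1},
  {"dp": [-0.019,0.008,0.17],"angular": [0,0,0.004],"fingers": 1},
  {"dp": [-0.019,0.008,0.2],"angular": [0,0,0.004],"fingers": 1},
  {"dp": [-0.019,0.008,0.215],"angular": [0,0,0.004],"fingers": 1},
  {"dp": [-0.019,0.008,0.215],"angular": [0,0,0.004],"fingers": 1},
])

```text
time: 31.9
tool_pos: [646.8, -131.0, 122.1]
tcp_rot: [-180.0, -0.0, 101.6]
ft_force: [0.2, -0.4, -3.1]
finger_gap: 13.1
grip_force: 78.1
```

```bash
python3 look.py 7 tray; python3 - <<'E'
import cv2,numpy as np
a=cv2.imread('pics/w7.png');cv2.imwrite('pics/c7.png',cv2.resize(a[120:260,150:410],(780,420),interpolation=2))
E
```

```text
tray [283. 273.] 0.57
31.9 [ 646.8 -131.   122.1] [-1.7999e+02 -1.0000e-02  1.0156e+02] [ 0.  -0.4 -0.5 -0.1  0.1  0.1]
```

View pics/c7.png

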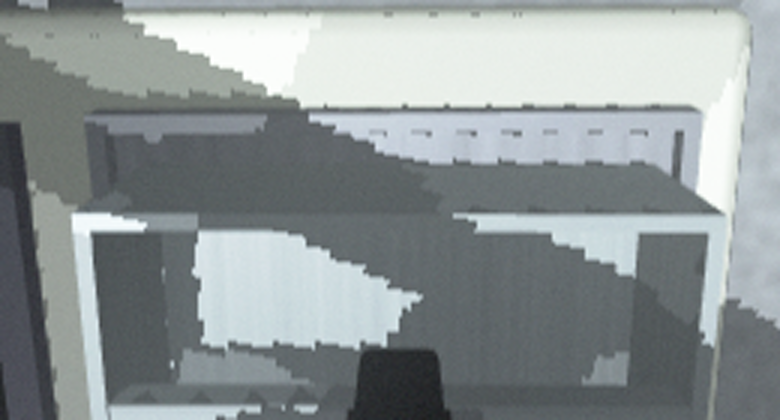

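```bash
python3 f.py
```

```text
32.05 [-1.21  0.67 -2.81] [0.11  0.006 0.007] [ 647.2 -131.1  122.8]
```

Crop: the tray sits centrally between the pan's lips (outer lips at 87 and 700, tray at 72–725 higher up), with a clear gap to the +y lip. I'll lower it by feel.

>>> step_arm([
  {"dp": [0,0,0.004],"angular": [0,0,0],"fingers": 1},
  {"dp": [0,0,0.007],"angular": [0,0,0],"fingers": 1},
  {"dp": [0,0,0.01],"angular": [0,0,0],"fingers": 1},
  {"dp": [0,0,0.013],"angular": [0,0,0],"fingers": 1},
  {"dp": [0,0,0.016],"angular": [0,0,0],"fingers": 1},
  {"dp": [0,0,0.018],"angular": [0,0,0],"fingers": 1},
  {"dp": [0,0,0.018],"angular": [0,0,0],"fingers": 1},
  {"dp": [0,0,0.018],"angular": [0,0,0],"fingers": 1},
])

```text
time: 33.05
tool_pos: [647.0, -131.0, 118.7]
tcp_rot: [180.0, 0.0, 101.6]
ft_force: [1.0, 0.3, -3.0]
finger_gap: 13.2
grip_force: 78.1
```

```bash
python3 f.py
```

```text
33.05 [ 0.96  0.34 -2.96] [0.046 0.023 0.017] [ 647.  -131.   118.7]
```

>>> step_arm([
  {"dp": [0,0,0.003],"angular": [0,0,0],"fingers": 1},
  {"dp": [0,0,0.005],"angular": [0,0,0],"fingers": 1},
  {"dp": [0,0,0.007],"angular": [0,0,0],"fingers": 1},
  {"dp": [0,0,0.009],"angular": [0,0,0],"fingers": 1},
  {"dp": [0,0,0.011],"angular": [0,0,0],"fingers": 1},
  {"dp": [0,0,0.012],"angular": [0,0,0],"fingers": 1},
  {"dp": [0,0,0.012],"angular": [0,0,0],"fingers": 1},
  {"dp": [0,0,0.012],"angular": [0,0,0],"fingers": 1},
])

```text
time: 34.05
tool_pos: [647.0, -131.0, 116.3]
tcp_rot: [180.0, -0.0, 101.6]
ft_force: [0.2, -0.7, -3.1]
finger_gap: 13.1
grip_force: 78.1
```

```bash
python3 f.py
```

```text
34.05 [ 0.18 -0.75 -3.1 ] [ 0.094  0.012 -0.001] [ 647.  -131.   116.3]
```

>>> step_arm([
  {"dp": [0,0,0.003],"angular": [0,0,0],"fingers": 1},
  {"dp": [0,0,0.005],"angular": [0,0,0],"fingers": 1},
  {"dp": [0,0,0.007],"angular": [0,0,0],"fingers": 1},
  {"dp": [0,0,0.009],"angular": [0,0,0],"fingers": 1},
  {"dp": [0,0,0.011],"angular": [0,0,0],"fingers": 1},
  {"dp": [0,0,0.012],"angular": [0,0,0],"fingers": 1},
  {"dp": [0,0,0.012],"angular": [0,0,0],"fingers": 1},
  {"dp": [0,0,0.012],"angular": [0,0,0],"fingers": 1},
])

```text
time: 35.05
tool_pos: [647.1, -131.2, 114.3]
tcp_rot: [180.0, 0.0, 101.6]
ft_force: [-0.4, -1.5, 5.0]
finger_gap: 12.8
grip_force: 79.2
```

```bash
python3 f.py
```

```text
35.05 [-0.38 -1.46  5.03] [0.057 0.315 0.014] [ 647.1 -131.2  114.3]
```

Contact: about 8 N, at the pan's height. I'll ease up 1 mm and let go gently.

>>> step_arm([
  {"dp": [0,0,-0.003],"angular": [0,0,0],"fingers": 1},
  {"dp": [0,0,-0.005],"angular": [0,0,0],"fingers": 1},
  {"dp": [0,0,-0.005],"angular": [0,0,0],"fingers": 0.83},
  {"dp": [0,0,-0.005],"angular": [0,0,0],"fingers": 0.79},
  {"dp": [0,0,-0.005],"angular": [0,0,0],"fingers": 0.75},
  {"dp": [0,0,-0.005],"angular": [0,0,0],"fingers": 0.68},
  {"dp": [0,0,-0.005],"angular": [0,0,0],"fingers": 0.6},
  {"dp": [0,0,-0.005],"angular": [0,0,0],"fingers": 0.5},
], newtons=20)

```text
time: 36.05
tool_pos: [646.9, -131.0, 114.9]
tcp_rot: [180.0, -0.0, 101.6]
ft_force: [-0.0, -0.6, 0.9]
finger_gap: 42.4
grip_force: 0.0
```

```bash
python3 f.py
```

```text
36.05 [-0.02 -0.58  0.87] [-0.014  0.013 -0.03 ] [ 646.9 -131.   114.9]
```

Released. Retract straight up, then look.

>>> step_arm([
  {"dp": [0,0,-0.04],"angular": [0,0,0],"fingers": 0.5},
  {"dp": [0,0,-0.1],"angular": [0,0,0],"fingers": 0.5},
  {"dp": [0,0,-0.18],"angular": [0,0,0],"fingers": 0.5},
  {"dp": [0,0,-0.28],"angular": [0,0,0],"fingers": 0.5},
  {"dp": [0,0,-0.4],"angular": [0,0,0],"fingers": 0.4},
  {"dp": [0,0,-0.55],"angular": [0,0,0],"fingers": 0.3},
  {"dp": [0,0,-0.7],"angular": [0,0,0],"fingers": 0.2},
  {"dp": [0,0,-0.8],"angular": [0,0,0],"fingers": 0.2},
])

```text
time: 37.05
tool_pos: [647.6, -131.2, 278.4]
tcp_rot: [179.8, 0.1, 101.6]
ft_force: [0.0, 0.4, -0.4]
finger_gap: 68.3
grip_force: 0.0
```

```bash
python3 look.py 8 tray; python3 f.py; python3 - <<'E'
import cv2
a=cv2.imread('pics/w8.png');cv2.imwrite('pics/c8.png',cv2.resize(a[120:400,130:430],(600,560),interpolation=2))
E
```

```text
tray [283. 204.] 0.6
37.05 [ 647.6 -131.2  278.4] [1.7982e+02 9.0000e-02 1.0156e+02] [  0.1  -1.1 -13.1   0.   15.6   0. ]
37.2 [-0.58 -0.62  0.05] [-0.015 -0.032  0.003] [ 647.6 -131.2  276.7]
```

View pics/c8.png

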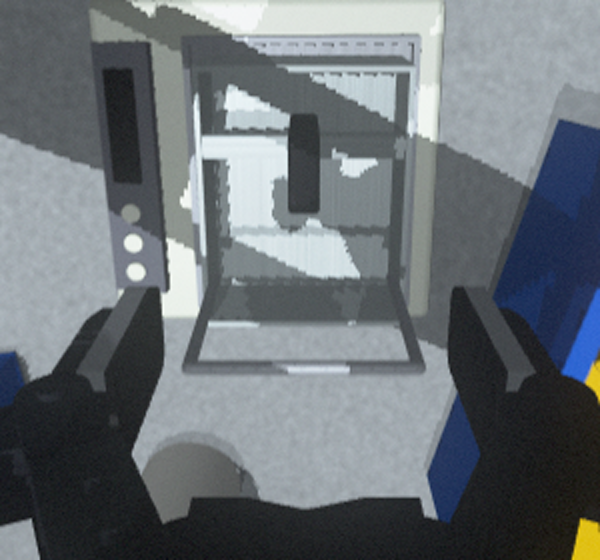

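Crop: the tray sits square in the pan inside the lips (pan at columns 182–420, tray at 190–415), and the gripper is clear.

```bash
python3 -c "
from bench import hand_in;print(hand_in())"
```

```text
the job is handed in; nothing more can be done
None
```

The tray is out of the hook and released in the scale's pan, square inside all four lips in the last wrist picture. The job is handed in at about 37 s of 53 s; no verdict came back, and I did not measure its final height or tilt.

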